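# Check a rear hub on the barrel gauge

### The job

Take the rear hub (the tall one with the bare ribbed metal sleeve on top) and stand it on the bed of the gauge, in front of the middle of the stop, then push it against the stop until both flanges are fully home and the sprung feeler is pressed in. Hold it still there for two seconds so that the gauge can take its reading, then carry the hub to the empty shallow grey tray and leave it standing upright in there.

Things in the scene. Friction and masses are not known exactly. Their poses are not given: they have to be found in the camera images.
- hub_grip (a point): Rear hub, loose, 0.3 kg, upright, 100 mm tall. From its foot up: metal collar 50 dia x 6, black flange 62 x 4, black barrel 36 x 38, black flange 62 x 4, ribbed metal sleeve 34 dia x 42, cap 20 x 6. Round: yaw is free. Point: on the axis, mid-sleeve, where to grip it, 76 above the foot, 24 above the upper flange; z up. The other hubs, one slim, one squat and fat, have no sleeve.
- stop (a point): Gauge, fixed: steel bed 200 x 130 mm, 10 high, with an upright flat-faced stop block 100 wide, top 50 above the bed; 140 of bed in front of it. Point: bed surface at the foot of the face's middle; x level, into the stop (the way to push), y along the face, z up. With the hub standing on the bed and home, its grip point is at x = -31, z = 76 mm.
- feeler (a joint): Sprung plunger through the stop's middle, sliding along the stop's x: m pressed in, 0 free, 0.010 with the hub home (flanges on the face). Its steel pad, 30 mm wide x 14 high, centred 29 above the bed, juts 23 from the face when free and bears on the barrel between the flanges. It pushes back with 3 N at first, 8 N at home, and springs out when the hub leaves.
- tray_in (a point): Shallow square open tray of grey plastic, empty, fixed: 190 x 190 mm outside, walls 5 thick, rim 30 above the bench. Point: centre of its inner floor, 5 mm above the bench; x and y along its sides, z up.

How it is judged:
By the outcome, as a careful person would: the job done as asked, in the order asked, and still so for the second after the job is handed in, with the robot touching nothing.
It also fails if it takes over 56 s, if anything falls off the work surface, if the arm or the gripper's body presses on something with over 40 N, if the wrist force passes 120 N, or if a joint passes its speed limit or range.

### The arm

A 7-joint arm with a two-finger parallel gripper is mounted at the origin on the work surface. World frame = base frame: x ahead of the robot, y to its left, z up, the work surface at z = 0. Lengths are in m, angles in rad, forces in N, time in s.
With the tool pointing down it reaches from about 0.4 to 0.75 m from the base axis. Payload 19.5 kg.
Tool frame: the origin (TCP) lies where the fingers leave the gripper's body, on its centre line; the fingertips stand ctrl.tcp_to_tips ahead of it and the grasp point (between the pads) lies 54 mm ahead of it (ctrl.tcp_to_tips is the distance from the TCP to the fingertips, in m); z points along the fingers, y is the line along which they close (so a half turn about z gives the same grasp; the last joint's range is limited). The gripper opens to 85 mm and grips with 20 to 120 N. Pads are 22 mm wide; open, the fingers measure 114 mm over their backs; the gripper's body (76 mm by 85 mm) begins 54 mm behind the grasp point. The pads swing forward as they close: fully open they stand 13 mm farther back than shut.
Start: joints at [1.105, 0.707, -0.028, 1.485, 0.022, 0.951, -0.075], TCP at [0.236, -0.524, 0.304] pointing down, gripper open.
Joint ranges: [-2.71, 2.71], [-0.32, 2.16], [-1.57, 1.52], [0, 2.45], [-1.46, 4.6], [0, 2.02], [-2.83, 2.83]. Speed limits (rad/s): [1.89, 1.89, 2.57, 2.57, 3.01, 3.01, 3.01].

### API

Orientations are given as a unit quaternion [x, y, z, w].
In Python, from bench import ctrl gives the robot as it stands.
- The arm moves only by the tool arm_command, never from a script. Its arguments are lists of equal length, an entry for each row: "xyz": the shift along the world's x, y, z in mm, a list of three; "roll": the turn about the world's z in rad; "grip": the opening, from -1 (shut) to 1 (fully open). A call has 1 to 20 rows; each row shifts and turns the commanded pose from where the row before left it; what a row does not reach is not made up. A row lasts 1/10 s, in which the tool goes at most 50 mm and 8.59 degrees, less where a joint would pass 70% of its speed; a pose out of reach is approached as far as the arm can. A call is refused whole if a number of a shift passes 50 or a number of a turn 0.15, either way. A call with a gripper value outside its range is refused whole. The fingers move at their own pace and stop on an object; the grip force is fixed at half the most. Time passes only in rows, so rows that do not move let the fingers close. It gives the time, the measured TCP pose, the force, the opening and the grip force at its end, in the units of the state.
- ctrl.read_state(): the state, without advancing time (a new reading comes with each control period).
- ctrl.grab_frame(name): name is "side" or "top"; returns a dict with "img" (384x512x3 uint8, blue, green, red), "fx", "fy", "cx", "cy" (pixels), "R" (3x3) and "t" (3): a world point X has camera coordinates R X + t. Camera axes: x right, y down, z forward; pixel columns grow to the right and rows downward; lengths in m; the calibration is good to about 2 mm. A picture is of the moment at which its call begins. There is no depth.
- ctrl.job_done(): hands the job in; it is judged then, once.
Trained networks look in a picture, given as the dict that the camera call returned (one of the last four; its "shot" number tells which), for a name from the list of things; names that differ only in an ending like _2 or _b are one class to them, and where a whole thing is asked for, a point or a joint stands for the part that bears it (a point fixed in the world has none). Each returns a list of dicts, best first, with "p" (0 to 1); they miss things now and then, are a little off and sometimes report something else, mostly with a low value. They report only what shows in the picture. A call takes as long as a camera call.
- ctrl.search_frame(query, picture): "location" ([column, row] in pixels, amid what is visible of it).
- ctrl.place_of(query, picture): "location" ([column, row] in pixels: a listed point, or the origin of a listed thing).
The state is a dict: "time_s": time; "qpos": joint angles; "joint_vel": joint speeds; "joint_torque": joint torques, N m; "tcp_pos": TCP position; "eef_rot": TCP orientation; "ft_force": force on the tool from outside, world axes, zero at the start; "torque": the same for the moment, N m; "grip_width": finger opening in m; "finger_force": force on a finger pad.
Only numpy, scipy, OpenCV 4.12 (cv2) and the standard library are available. Lean on these libraries where they do the work, as an engineer would, in place of code of your own. Each camera call takes 0.05 s, during which the arm holds its last target. There are 200 camera calls.

## Working session

There is one attempt and no reset: what is moved stays moved. The work goes in short steps, Python scripts to look and compute and a tool call to move; the robot and the scene stay as the last step left them, time stands still between calls to the robot, and variables do not carry over. Pictures are saved under pics/ and viewed, at most 10 in all, crops included, and the job is handed in when it is done.

Besides the shell and the picture viewer there is one more tool, called after ">>>" by a JSON object that holds its "name" and its "arguments", one argument or row to a line. arm_command: Moves the arm, as the interface text tells. Its arguments: {"type":"object","properties":{"xyz":{"type":"array"},"roll":{"type":"array"},"grip":{"type":"array"}},"required":["xyz","roll","grip"]}

```bash
mkdir -p pics; cat > h.py <<'E'
import numpy as np, cv2
from bench import ctrl
def ray(f,px):
    d=np.array([(px[0]-f['cx'])/f['fx'],(px[1]-f['cy'])/f['fy'],1.]); R=np.array(f['R']);t=np.array(f['t'])
    return -R.T@t, R.T@d
def atz(f,px,z):
    o,d=ray(f,px); return o+d*(z-o[2])/d[2]
def tri(a,pa,b,pb):
    o1,d1=ray(a,pa);o2,d2=ray(b,pb)
    s=np.linalg.lstsq(np.c_[d1,-d2],o2-o1,rcond=None)[0]
    p,q=o1+s[0]*d1,o2+s[1]*d2
    return (p+q)/2,np.linalg.norm(p-q)
def proj(f,X):
    c=np.array(f['R'])@np.array(X)+np.array(f['t']); return np.array([f['fx']*c[0]/c[2]+f['cx'],f['fy']*c[1]/c[2]+f['cy']])
E
python3 - <<'E'
from h import *
np.set_printoptions(precision=4,suppress=True)
F={n:ctrl.grab_frame(n) for n in('side','top')}
for n,f in F.items():
    cv2.imwrite(f'pics/{n}0.png',f['img']); print(n,ray(f,(256,192)))
for q in('hub_grip','stop','feeler','tray_in'):
    for n,f in F.items():
        for nm in('place_of','search_frame'):
            print(q,n,nm,[(np.round(r['location'],1),round(r['p'],2)) for r in getattr(ctrl,nm)(q,f)[:3]])
    try: print(tri(F['side'],ctrl.place_of(q,F['side'])[0]['location'],F['top'],ctrl.place_of(q,F['top'])[0]['location']))
    except Exception as e: print(e)
s=ctrl.read_state();print(s,ctrl.tcp_to_tips)
E
```

```text
side (array([0.1098, 0.6449, 0.709 ]), array([ 0.4679, -0.6234, -0.6268]))
top (array([0.4484, 0.0132, 0.9632]), array([ 0.0816, -0.0348, -0.9961]))
hub_grip side place_of [(array([246.1, 200.6]), 0.93)]
hub_grip side search_frame [(array([245.9, 210.1]), 0.84)]
hub_grip top place_of [(array([228. , 163.6]), 0.78), (array([351.3, 173.6]), 0.74)]
hub_grip top search_frame [(array([228.1, 165.4]), 0.97)]
(array([0.5909, 0.0506, 0.0702]), np.float64(0.008676759047018279))
stop side place_of [(array([315. , 156.3]), 0.98)]
stop side search_frame [(array([328. , 161.1]), 0.62)]
stop top place_of [(array([350.9, 169.4]), 0.84)]
stop top search_frame [(array([349.8, 189.9]), 0.73)]
(array([ 0.5861, -0.2801,  0.0137]), np.float64(0.0009789639926791767))Traceback (most recent call last):
  File "<stdin>", line 9, in <module>
ValueError: it knows: hub_grip, stop, tray_in
```

```bash
python3 - <<'E'
from h import *
np.set_printoptions(precision=4,suppress=True)
F={n:ctrl.grab_frame(n) for n in('side','top')}
import pickle; pickle.dump(F,open('F.pkl','wb'))
for n,f in F.items():
    for q in('hub_grip','tray_in','stop'):
        for r in ctrl.place_of(q,f)[:3]:
            print(q,n,np.round(r['location'],1),round(r['p'],2),atz(f,r['location'],{'hub_grip':.076,'stop':.01,'tray_in':.005}[q]))
s=ctrl.read_state();print({k:s[k] for k in('time_s','tcp_pos','eef_rot','grip_width','ft_force')},ctrl.tcp_to_tips)
E
```

```text
hub_grip side [243.  202.5] 0.58 [0.5841 0.064  0.076 ]
tray_in side [200.9 298. ] 0.72 [0.5242 0.2871 0.005 ]
stop side [313.4 155.3] 0.71 [ 0.5947 -0.2871  0.01  ]
hub_grip top [226.9 162.9] 0.72 [0.5955 0.0553 0.076 ]
tray_in top [141.5 192.5] 0.63 [0.5275 0.2892 0.005 ]
stop top [351.3 172.6] 0.6 [ 0.5782 -0.2819  0.01  ]
{'time_s': 1.1, 'tcp_pos': array([ 0.2364, -0.5241,  0.3039]), 'eef_rot': array([ 0.9776,  0.2103, -0.    , -0.0001]), 'grip_width': 0.0852377520523702, 'ft_force': array([-0.445 , -0.3425,  0.4518])} 0.0726
```

View pics/side0.png

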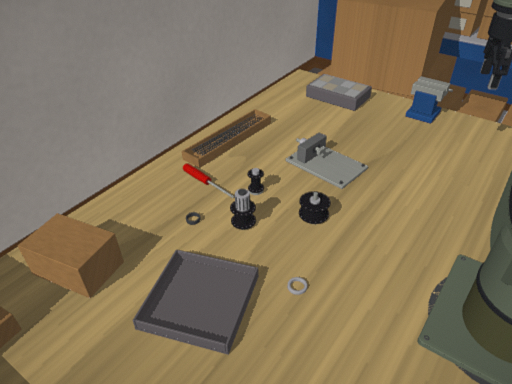

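View pics/top0.png

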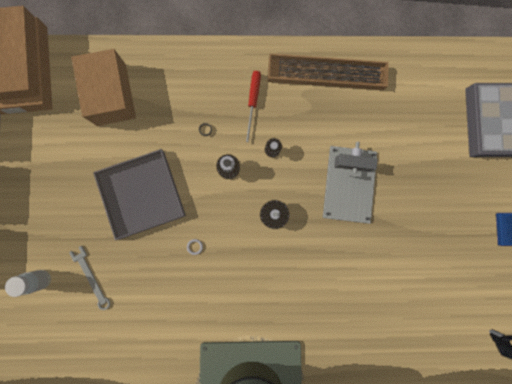

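The side view shows the tall hub at about (243,207), the gauge at (325,160) with its face toward the robot, and the tray at (200,298). In the top view they're at (228,165), (351,185) and (140,194). I'll enlarge the top view for the gauge yaw and the hub.

```bash
python3 - <<'E'
from h import *
import pickle
F=pickle.load(open('F.pkl','rb'))
a=cv2.resize(F['top']['img'][135:235,205:385],None,fx=4.4,fy=4.4,interpolation=cv2.INTER_CUBIC)
b=cv2.resize(F['side']['img'][125:230,225:375],None,fx=5.3,fy=5.3,interpolation=cv2.INTER_CUBIC)
cv2.imwrite('pics/t1.png',a);cv2.imwrite('pics/s1.png',b)
E
```

```text
(no output)
```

View pics/t1.png

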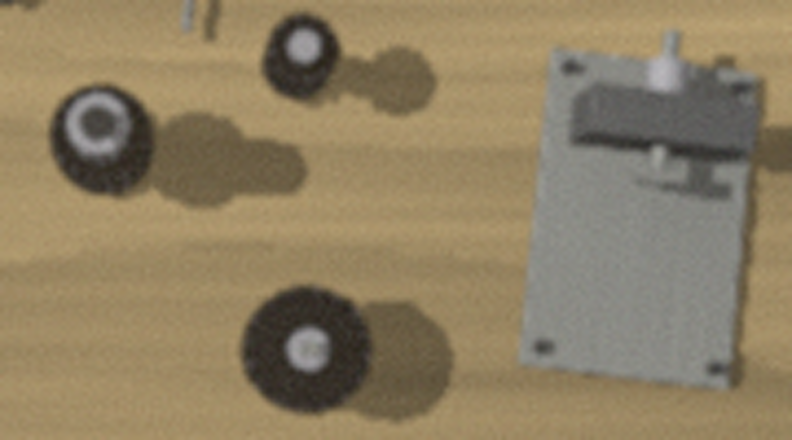

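View pics/s1.png

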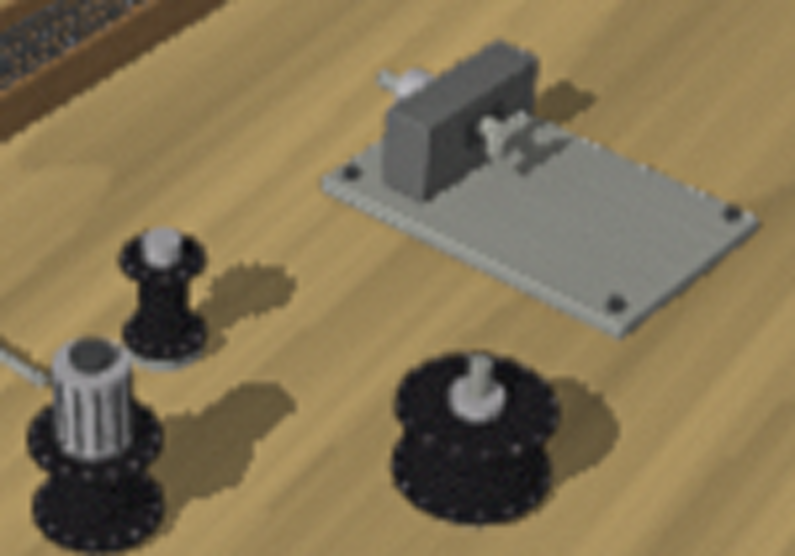

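Views: In t1 the bed's corners are at (553,50), (762,76), (733,387) and (521,363), with the hub cap at (99,125). In s1 the cap top is at (92,353), and the bed corners are (323,183), (758,222) and (620,330).

```bash
python3 - <<'E'
from h import *
import pickle
np.set_printoptions(precision=4,suppress=True)
F=pickle.load(open('F.pkl','rb'));T,S=F['top'],F['side']
t=lambda c:((c[0]+.5)/4.4+204.5,(c[1]+.5)/4.4+134.5)
s=lambda c:((c[0]+.5)/5.3+224.5,(c[1]+.5)/5.3+124.5)
from scipy.optimize import least_squares
def rect(n,P,w,h): # P order TL TR BR BL ; x up (h), y left (w)
    L=np.array([[h,w],[h,-w],[-h,-w],[-h,w]])/2
    def m(p): c,s_=np.cos(p[2]),np.sin(p[2]); return L@np.array([[c,s_],[-s_,c]])+p[:2]
    r=least_squares(lambda p:(m(p)-P).ravel(),[.5,0,0]); print(n,r.x,'res',(m(r.x)-P).round(4).tolist()); return r.x
P=np.array([atz(T,t(c),.01)[:2] for c in((553,50),(762,76),(733,387),(521,363))])
g=rect('bed',P,.13,.2)
for c in((323,183),(758,222),(620,330)): print('side bed',atz(S,s(c),.01)[:2])
x=np.array([np.cos(g[2]),np.sin(g[2])]); print('stop',g[:2]+x*.04)
print('feeler pad tip topview',atz(T,t((658,157)),.045), 'pred',g[:2]+x*.017)
P=np.array([atz(T,c,.03)[:2] for c in((94,171),(164,151),(186,215),(117,239))])
rect('tray',P,.19,.19)
print('cap', atz(T,t((99,125)),.1),atz(S,s((92,353)),.1),tri(T,t((99,125)),S,s((92,353))))
print('flange',atz(T,t((102,141)),.05),'slim',atz(T,t((305,45)),.06),'fat',atz(T,t((308,349)),.06))
E
```

```text
bed [ 0.5466 -0.279  -0.1276] res [[0.0017, -0.0013], [0.0021, 0.0011], [-0.0022, 0.0011], [-0.0015, -0.0009]]
side bed [ 0.6512 -0.2234]
side bed [ 0.4398 -0.326 ]
side bed [ 0.4569 -0.1994]
stop [ 0.5863 -0.2841]
feeler pad tip topview [ 0.5795 -0.2788  0.045 ] pred [ 0.5635 -0.2812]
tray [0.5222 0.2849 0.3231] res [[-0.0009, -0.0021], [0.0066, 0.0004], [-0.0031, -0.0003], [-0.0026, 0.0019]]
cap [0.5912 0.0537 0.1   ] [0.5927 0.0554 0.1   ] (array([0.5923, 0.0543, 0.0992]), np.float64(0.002122417899241928))
flange [0.5899 0.0543 0.05  ] slim [ 0.6451 -0.0661  0.06  ] fat [ 0.4658 -0.0654  0.06  ]
```

>>> {"name": "arm_command", "arguments": {
  "xyz": [
    [22,36,0],
    [22,36,0],
    [22,36,0],
    [22,36,0],
    [22,36,0],
    [22,36,0],
    [22,36,0],
    [22,36,0],
    [22,36,0],
    [22,36,0],
    [22,36,0],
    [22,36,0],
    [22,36,0],
    [22,36,0],
    [22,36,0],
    [22,36,0],
    [4,2,-10],
    [0,0,0],
    [0,0,0]
  ],
  "roll": [0.064,0.064,0.064,0.064,0.064,0.064,0.064,0.064,0.064,0.064,0.064,0.064,0.064,0.064,0.064,0.064,0,0,0],
  "grip": [0.6,0.6,0.6,0.6,0.6,0.6,0.6,0.6,0.6,0.6,0.6,0.6,0.6,0.6,0.6,0.6,0.6,0.6,0.6]
}}

```text
time_s: 3.0
tcp_pos: [0.5921, 0.0529, 0.2939]
eef_rot: [0.75, 0.662, -0.0, 0.0]
ft_force: [0.0, -1.2, 0.2]
grip_width: 0.0683
finger_force: 0.0
```

>>> {"name": "arm_command", "arguments": {
  "xyz": [
    [0,0,-30],
    [0,1,-30],
    [0,0,-30],
    [0,0,-8],
    [0,0,0],
    [0,0,0]
  ],
  "roll": [0,0,0,0,0,0],
  "grip": [0.6,0.6,0.6,0.6,0.6,0.6]
}}

```text
time_s: 3.6
tcp_pos: [0.5929, 0.0546, 0.1974]
eef_rot: [0.749, 0.662, 0.001, 0.0]
ft_force: [-0.7, 0.6, 0.3]
grip_width: 0.0681
finger_force: 0.0
```

```bash
python3 - <<'E'
from h import *
S=ctrl.grab_frame('side');s=ctrl.read_state();print(s['tcp_pos'],s['ft_force'])
p=s['tcp_pos'].copy();p[2]=.1
im=S['img'].copy()
a=cv2.resize(im[110:240,170:320],None,fx=4.5,fy=4.5,interpolation=cv2.INTER_CUBIC)
q=lambda X:tuple(int(v) for v in (proj(S,X)-[169.5,109.5])*4.5)
cv2.line(a,q([*p[:2],.0]),q([*p[:2],.12]),(0,0,255),1)
cv2.imwrite('pics/s2.png',a)
E
```

```text
[0.59293161 0.05465495 0.19750641] [ 0.56570128 -0.32734177  0.723441  ]
```

View pics/s2.png

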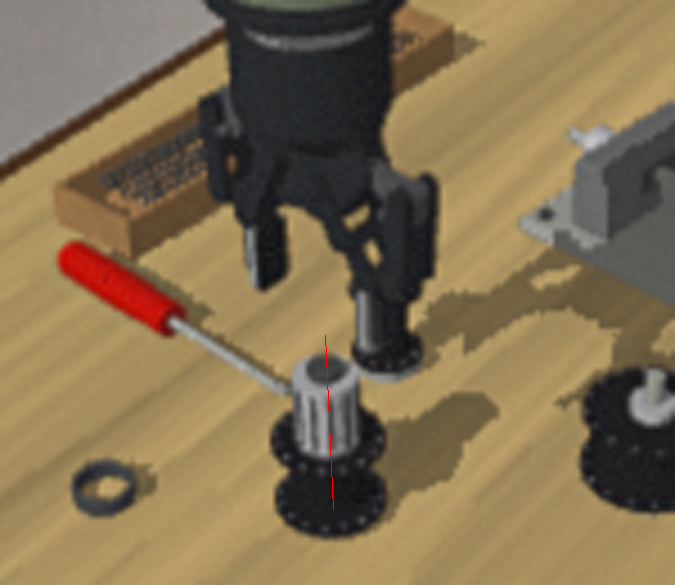

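The hub is upright and its axis sits on the tool axis (red line through the cap at (325,370)). Descending to grip it.

>>> {"name": "arm_command", "arguments": {
  "xyz": [
    [0,0,-20],
    [0,0,-20],
    [0,0,-16],
    [0,0,-8],
    [0,0,-1],
    [0,0,0],
    [0,0,0],
    [0,0,0],
    [0,0,0],
    [0,0,0],
    [0,0,0],
    [0,0,0]
  ],
  "roll": [0,0,0,0,0,0,0,0,0,0,0,0],
  "grip": [0.6,0.6,0.6,0.6,0.6,0.6,0.6,-1,-1,-1,-1,-1]
}}

```text
time_s: 4.85
tcp_pos: [0.5925, 0.0549, 0.1313]
eef_rot: [0.749, 0.662, 0.0, 0.0]
ft_force: [-1.9, -0.7, 7.2]
grip_width: 0.0326
finger_force: 59.0
```

>>> {"name": "arm_command", "arguments": {
  "xyz": [
    [0,0,10],
    [0,0,25],
    [0,0,35],
    [0,0,35],
    [-8.5,-33,0],
    [-8.5,-33,0],
    [-8.5,-33,0],
    [-8.5,-33,0],
    [-8.5,-33,0],
    [-8.5,-33,0],
    [-8.5,-33,0],
    [-8.5,-33,0],
    [-8.5,-33,0],
    [-8.5,-33,0],
    [0,0,-35],
    [0,0,-20],
    [0,0,-10],
    [0,0,0],
    [0,0,0],
    [0,0,0]
  ],
  "roll": [0,0,0,0,0,0,0,0,0,0,0,0,0,0,0,0,0,0,0,0],
  "grip": [-1,-1,-1,-1,-1,-1,-1,-1,-1,-1,-1,-1,-1,-1,-1,-1,-1,-1,-1,-1]
}}

```text
time_s: 6.85
tcp_pos: [0.5078, -0.2752, 0.172]
eef_rot: [0.749, 0.662, 0.0, 0.001]
ft_force: [-0.1, 0.8, -3.5]
grip_width: 0.0326
finger_force: 60.6
```

```bash
python3 - <<'E'
from h import *
s=ctrl.read_state();print(s['tcp_pos'],s['ft_force'],s['eef_rot'])
S=ctrl.grab_frame('side');T=ctrl.grab_frame('top')
a=cv2.resize(S['img'][90:200,270:385],None,fx=3.4,fy=5,interpolation=cv2.INTER_CUBIC)
a=cv2.resize(S['img'][90:200,270:385],None,fx=3.45,fy=3.45,interpolation=cv2.INTER_CUBIC)
b=cv2.resize(T['img'][130:240,290:405],None,fx=3.45,fy=3.45,interpolation=cv2.INTER_CUBIC)
cv2.imwrite('pics/m3.png',np.hstack([a,b]))
E
```

```text
[ 0.50784983 -0.27518573  0.17200889] [-0.07189169  0.84393315 -3.52155636] [7.49206012e-01 6.62336641e-01 2.32396949e-04 6.86052761e-04]
```

View pics/m3.png

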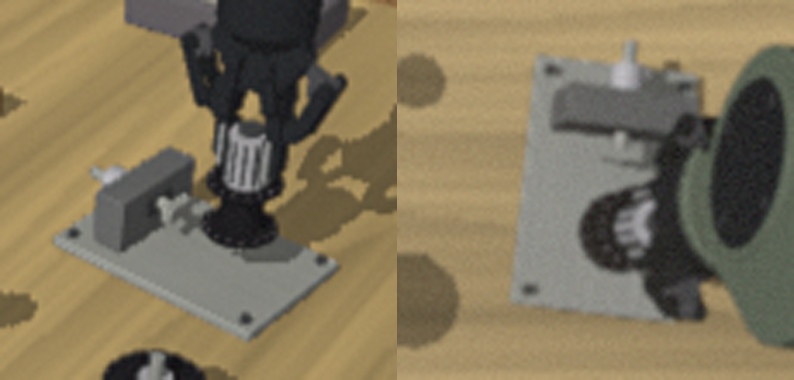

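The hub hangs upright over the bed, in front of the feeler (pad at about (622,148) on the right, hub at (620,230)). Lowering it.

>>> {"name": "arm_command", "arguments": {
  "xyz": [
    [0,2.5,-15],
    [0,0,-8],
    [0,0,-4],
    [0,0,-2],
    [0,0,-1],
    [0,0,0],
    [0,0,0]
  ],
  "roll": [0,0,0,0,0,0,0],
  "grip": [-1,-1,-1,-1,-1,-1,-1]
}}

```text
time_s: 7.65
tcp_pos: [0.5074, -0.2728, 0.1414]
eef_rot: [0.749, 0.662, -0.0, 0.0]
ft_force: [-2.7, 0.8, 5.8]
grip_width: 0.0325
finger_force: 61.2
```

>>> {"name": "arm_command", "arguments": {
  "xyz": [
    [6,-0.76,0],
    [8,-1,0],
    [8,-1,0],
    [6,-0.76,0],
    [4,-0.5,0],
    [0,0,0]
  ],
  "roll": [0,0,0,0,0,0],
  "grip": [-1,-1,-1,-1,-1,-1]
}}

```text
time_s: 8.25
tcp_pos: [0.5387, -0.277, 0.1414]
eef_rot: [0.749, 0.662, -0.001, -0.001]
ft_force: [-11.4, 1.1, 14.7]
grip_width: 0.0325
finger_force: 62.8
```

>>> {"name": "arm_command", "arguments": {
  "xyz": [
    [3,-0.4,0.5],
    [2,-0.25,0],
    [2,-0.25,0],
    [0,0,0]
  ],
  "roll": [0,0,0,0],
  "grip": [-1,-1,-1,-1]
}}

```text
time_s: 8.65
tcp_pos: [0.5458, -0.2775, 0.1415]
eef_rot: [0.749, 0.662, -0.001, -0.001]
ft_force: [-8.6, 2.3, 7.8]
grip_width: 0.0322
finger_force: 62.2
```

>>> {"name": "arm_command", "arguments": {
  "xyz": [
    [2,-0.25,0],
    [2,-0.25,0],
    [0,0,0]
  ],
  "roll": [0,0,0],
  "grip": [-1,-1,-1]
}}

```text
time_s: 8.95
tcp_pos: [0.5492, -0.278, 0.1415]
eef_rot: [0.749, 0.662, -0.001, -0.001]
ft_force: [-13.4, 3.3, 12.4]
grip_width: 0.0328
finger_force: 62.7
```

>>> {"name": "arm_command", "arguments": {
  "xyz": [
    [2,-0.25,0],
    [1,-0.12,0],
    [0,0,0]
  ],
  "roll": [0,0,0],
  "grip": [-1,-1,-1]
}}

```text
time_s: 9.25
tcp_pos: [0.5518, -0.2783, 0.1416]
eef_rot: [0.749, 0.662, -0.002, -0.002]
ft_force: [-17.0, 3.8, 16.4]
grip_width: 0.0327
finger_force: 63.4
```

>>> {"name": "arm_command", "arguments": {
  "xyz": [
    [1,-0.12,0.4],
    [1,-0.12,0],
    [0,0,0]
  ],
  "roll": [0,0,0],
  "grip": [-1,-1,-1]
}}

```text
time_s: 9.55
tcp_pos: [0.5541, -0.2786, 0.1416]
eef_rot: [0.749, 0.662, -0.001, -0.002]
ft_force: [-11.4, 1.6, 6.4]
grip_width: 0.0326
finger_force: 62.1
```

>>> {"name": "arm_command", "arguments": {
  "xyz": [
    [1,-0.12,0],
    [1,-0.12,0],
    [0,0,0]
  ],
  "roll": [0,0,0],
  "grip": [-1,-1,-1]
}}

```text
time_s: 9.85
tcp_pos: [0.5557, -0.2788, 0.1416]
eef_rot: [0.749, 0.662, -0.002, -0.002]
ft_force: [-16.2, 3.1, 9.5]
grip_width: 0.033
finger_force: 62.8
```

>>> {"name": "arm_command", "arguments": {
  "xyz": [
    [1,-0.12,0],
    [1,-0.12,0],
    [0,0,0]
  ],
  "roll": [0,0,0],
  "grip": [-1,-1,-1]
}}

```text
time_s: 10.15
tcp_pos: [0.5564, -0.279, 0.1416]
eef_rot: [0.749, 0.662, -0.003, -0.003]
ft_force: [-27.3, 6.1, 19.6]
grip_width: 0.0328
finger_force: 64.0
```

```bash
python3 - <<'E'
from h import *
s=ctrl.read_state();print(s['tcp_pos'],s['ft_force'],s['eef_rot'],s['torque'])
S=ctrl.grab_frame('side')
a=cv2.resize(S['img'][110:190,280:370],None,fx=7,fy=7,interpolation=cv2.INTER_CUBIC)
cv2.imwrite('pics/s4.png',a)
E
```

```text
[ 0.55638175 -0.27898538  0.14164332] [-27.27164401   6.07437295  19.63794084] [ 0.74940516  0.66209641 -0.00294864 -0.00339983] [1.4169628  6.62122514 0.09237011]
```

View pics/s4.png

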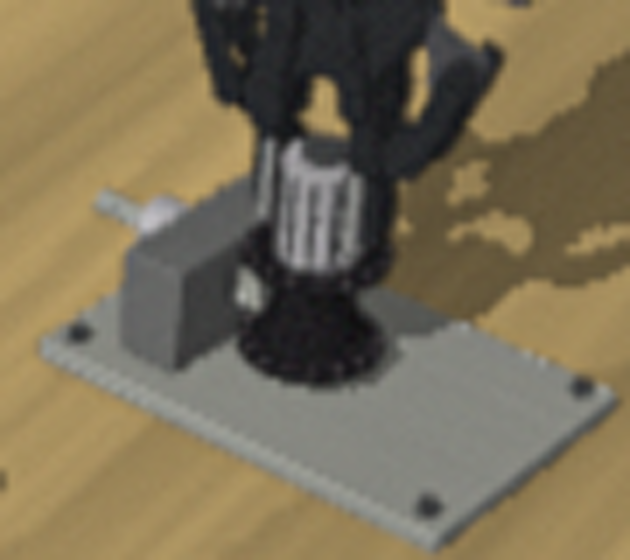

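The hub is at the stop, with flanges at the face around (255,270) and the pad between them. The force is stiffening, which fits contact. I'll ease the downward load to reduce drag and tilt, then check.

>>> {"name": "arm_command", "arguments": {
  "xyz": [
    [0,0,0.6],
    [0,0,0],
    [0,0,0]
  ],
  "roll": [0,0,0],
  "grip": [-1,-1,-1]
}}

```text
time_s: 10.5
tcp_pos: [0.5564, -0.279, 0.1417]
eef_rot: [0.749, 0.662, -0.003, -0.003]
ft_force: [-24.0, 5.6, 10.2]
grip_width: 0.0326
finger_force: 62.9
```

>>> {"name": "arm_command", "arguments": {
  "xyz": [
    [0.5,0,0],
    [0.5,0,0],
    [0,0,0]
  ],
  "roll": [0,0,0],
  "grip": [-1,-1,-1]
}}

```text
time_s: 10.8
tcp_pos: [0.5567, -0.279, 0.1417]
eef_rot: [0.749, 0.662, -0.004, -0.004]
ft_force: [-30.4, 5.1, 16.0]
grip_width: 0.0329
finger_force: 63.2
```

```bash
python3 - <<'E'
from h import *
from scipy.spatial.transform import Rotation as R
np.set_printoptions(precision=5,suppress=True)
s=ctrl.read_state();z=R.from_quat(s['eef_rot']).as_matrix()[:,2];d=np.array([.992,-.127,0]);st=np.array([.5863,-.2841,.01])
print('tilt along push (tips)',z@d, 'x of axis at h=50,29,8:',[((s['tcp_pos']+z*(s['tcp_pos'][2]-.01-h)-st)@d) for h in(.052,.029,.008)],s['tcp_pos'],s['ft_force'])
E
```

```text
tilt along push (tips) -0.010907940311314137 x of axis at h=50,29,8: [np.float64(-0.030869092316459616), np.float64(-0.03111997494361984), np.float64(-0.031349041690157446)] [ 0.55671 -0.27901  0.1417 ] [-30.39116   5.08789  16.00633]
```

>>> {"name": "arm_command", "arguments": {
  "xyz": [
    [0,0,0.5],
    [-0.5,0,0.3],
    [0,0,0],
    [0,0,0]
  ],
  "roll": [0,0,0,0],
  "grip": [-1,-1,-1,-1]
}}

```text
time_s: 11.2
tcp_pos: [0.5566, -0.279, 0.1418]
eef_rot: [0.749, 0.662, -0.003, -0.004]
ft_force: [-23.6, 4.7, 0.8]
grip_width: 0.0328
finger_force: 62.0
```

>>> {"name": "arm_command", "arguments": {
  "xyz": [
    [-0.5,0,0],
    [0,0,0],
    [0,0,0]
  ],
  "roll": [0,0,0],
  "grip": [-1,-1,-1]
}}

```text
time_s: 11.5
tcp_pos: [0.5564, -0.2789, 0.1418]
eef_rot: [0.749, 0.662, -0.003, -0.004]
ft_force: [-19.8, 3.7, -2.2]
grip_width: 0.0327
finger_force: 61.8
```

>>> {"name": "arm_command", "arguments": {
  "xyz": [
    [-0.5,0,-0.3],
    [0,0,0],
    [0,0,0]
  ],
  "roll": [0,0,0],
  "grip": [-1,-1,-1]
}}

```text
time_s: 11.8
tcp_pos: [0.5562, -0.2789, 0.1417]
eef_rot: [0.749, 0.662, -0.003, -0.003]
ft_force: [-18.4, 3.1, 0.2]
grip_width: 0.0327
finger_force: 62.2
```

```bash
python3 - <<'E'
from h import *
from scipy.spatial.transform import Rotation as R
s=ctrl.read_state();z=R.from_quat(s['eef_rot']).as_matrix()[:,2];d=np.array([.992,-.127,0]);st=np.array([.5863,-.2841,.01])
print('tilt',z@d, [round(float((s['tcp_pos']+z*(s['tcp_pos'][2]-.01-h)-st)@d),5) for h in(.052,.029,.008)],s['tcp_pos'],s['ft_force'])
E
```

```text
tilt -0.008246199027436034 [-0.03115, -0.03134, -0.03152] [ 0.55621833 -0.27893974  0.14174781] [-18.3519805    3.08531933   0.19732172]
```

The hub is firmly in contact: 8 N from the feeler plus about 10 N on the face. Holding.

>>> {"name": "arm_command", "arguments": {
  "xyz": [
    [0,0,0],
    [0,0,0],
    [0,0,0],
    [0,0,0],
    [0,0,0],
    [0,0,0],
    [0,0,0],
    [0,0,0],
    [0,0,0],
    [0,0,0],
    [0,0,0],
    [0,0,0],
    [0,0,0],
    [0,0,0],
    [0,0,0],
    [0,0,0],
    [0,0,0],
    [0,0,0],
    [0,0,0],
    [0,0,0]
  ],
  "roll": [0,0,0,0,0,0,0,0,0,0,0,0,0,0,0,0,0,0,0,0],
  "grip": [-1,-1,-1,-1,-1,-1,-1,-1,-1,-1,-1,-1,-1,-1,-1,-1,-1,-1,-1,-1]
}}

```text
time_s: 13.8
tcp_pos: [0.5562, -0.2789, 0.1417]
eef_rot: [0.749, 0.662, -0.003, -0.003]
ft_force: [-19.0, 2.1, -0.1]
grip_width: 0.0327
finger_force: 62.2
```

>>> {"name": "arm_command", "arguments": {
  "xyz": [
    [0,0,0],
    [0,0,0],
    [0,0,0],
    [0,0,0],
    [0,0,0]
  ],
  "roll": [0,0,0,0,0],
  "grip": [-1,-1,-1,-1,-1]
}}

```text
time_s: 14.3
tcp_pos: [0.5562, -0.2789, 0.1417]
eef_rot: [0.749, 0.662, -0.003, -0.003]
ft_force: [-17.8, 2.1, 0.2]
grip_width: 0.0326
finger_force: 62.2
```

>>> {"name": "arm_command", "arguments": {
  "xyz": [
    [0.7,-0.1,-0.3],
    [0.7,-0.1,-0.3],
    [0,0,0],
    [0,0,0],
    [0,0,0]
  ],
  "roll": [0,0,0,0,0],
  "grip": [-1,-1,-1,-1,-1]
}}

```text
time_s: 14.8
tcp_pos: [0.5567, -0.279, 0.1417]
eef_rot: [0.749, 0.662, -0.003, -0.004]
ft_force: [-30.1, 6.6, 17.3]
grip_width: 0.0326
finger_force: 63.9
```

>>> {"name": "arm_command", "arguments": {
  "xyz": [
    [0,0,0],
    [0,0,0],
    [0,0,0],
    [0,0,0],
    [0,0,0],
    [0,0,0],
    [0,0,0],
    [0,0,0],
    [0,0,0],
    [0,0,0],
    [0,0,0],
    [0,0,0],
    [0,0,0],
    [0,0,0],
    [0,0,0],
    [0,0,0],
    [0,0,0],
    [0,0,0],
    [0,0,0],
    [0,0,0]
  ],
  "roll": [0,0,0,0,0,0,0,0,0,0,0,0,0,0,0,0,0,0,0,0],
  "grip": [-1,-1,-1,-1,-1,-1,-1,-1,-1,-1,-1,-1,-1,-1,-1,-1,-1,-1,-1,-1]
}}

```text
time_s: 16.8
tcp_pos: [0.5567, -0.279, 0.1417]
eef_rot: [0.749, 0.662, -0.003, -0.004]
ft_force: [-30.3, 6.6, 17.7]
grip_width: 0.0325
finger_force: 63.9
```

>>> {"name": "arm_command", "arguments": {
  "xyz": [
    [0,0,0],
    [0,0,0],
    [0,0,0],
    [0,0,0],
    [-6,0.8,0.5],
    [-10,1.3,0.5],
    [-12,1.5,0],
    [-12,1.5,0],
    [-8,1,5],
    [0,0,20],
    [0,0,35],
    [0,0,35],
    [0,0,15],
    [0,0,0]
  ],
  "roll": [0,0,0,0,0,0,0,0,0,0,0,0,0,0],
  "grip": [-1,-1,-1,-1,-1,-1,-1,-1,-1,-1,-1,-1,-1,-1]
}}

```text
time_s: 18.2
tcp_pos: [0.513, -0.2734, 0.2554]
eef_rot: [0.749, 0.662, 0.001, 0.002]
ft_force: [-0.3, -1.0, -5.1]
grip_width: 0.0328
finger_force: 61.6
```

>>> {"name": "arm_command", "arguments": {
  "xyz": [
    [0.8,20,0],
    [0.8,34,0],
    [0.8,34,0],
    [0.8,34,0],
    [0.8,34,0],
    [0.8,34,0],
    [0.8,34,0],
    [0.8,34,0],
    [0.8,34,0],
    [0.8,34,0],
    [0.8,34,0],
    [0.8,34,0],
    [0.8,34,0],
    [0.8,34,0],
    [0.8,34,0],
    [0.8,34,0],
    [0.8,30,0],
    [0,0,0],
    [0,0,0]
  ],
  "roll": [0,0,0,0,0,0,0,0,0,0,0,0,0,0,0,0,0,0,0],
  "grip": [-1,-1,-1,-1,-1,-1,-1,-1,-1,-1,-1,-1,-1,-1,-1,-1,-1,-1,-1]
}}

```text
time_s: 20.1
tcp_pos: [0.5256, 0.2871, 0.252]
eef_rot: [0.749, 0.663, -0.001, -0.0]
ft_force: [0.6, -1.0, -4.2]
grip_width: 0.0329
finger_force: 61.5
```

>>> {"name": "arm_command", "arguments": {
  "xyz": [
    [-1,0,-30],
    [-1,0,-35],
    [0,0,-25],
    [0,0,-15],
    [0,0,-4],
    [0,0,-2],
    [0,0,0],
    [0,0,0]
  ],
  "roll": [0,0,0,0,0,0,0,0],
  "grip": [-1,-1,-1,-1,-1,-1,-1,-1]
}}

```text
time_s: 20.9
tcp_pos: [0.5242, 0.2867, 0.1431]
eef_rot: [0.749, 0.662, 0.0, 0.0]
ft_force: [-0.0, 0.2, -3.4]
grip_width: 0.0327
finger_force: 61.6
```

>>> {"name": "arm_command", "arguments": {
  "xyz": [
    [0,0,-4],
    [0,0,-1.5],
    [0,0,-0.5],
    [0,0,-0.5],
    [0,0,-0.3],
    [0,0,0],
    [0,0,0]
  ],
  "roll": [0,0,0,0,0,0,0],
  "grip": [-1,-1,-1,-1,-1,-1,-1]
}}

```text
time_s: 21.6
tcp_pos: [0.5239, 0.2869, 0.1363]
eef_rot: [0.749, 0.662, 0.0, -0.0]
ft_force: [-4.9, -2.7, 12.4]
grip_width: 0.0325
finger_force: 63.2
```

>>> {"name": "arm_command", "arguments": {
  "xyz": [
    [0,0,0.5],
    [0,0,0],
    [0,0,0],
    [0,0,0],
    [0,0,0],
    [0,0,0],
    [0,0,0],
    [0,0,5],
    [0,0,15],
    [0,0,25],
    [0,0,30],
    [0,0,30],
    [0,0,30],
    [-20,-40,0],
    [-20,-40,0],
    [-20,-40,0],
    [0,0,0],
    [0,0,0]
  ],
  "roll": [0,0,0,0,0,0,0,0,0,0,0,0,0,0,0,0,0,0],
  "grip": [-1,-1,0.2,0.6,0.6,0.6,0.6,0.6,0.6,0.6,0.6,0.6,0.6,0.6,0.6,0.6,0.6,0.6]
}}

```text
time_s: 23.4
tcp_pos: [0.4641, 0.1664, 0.2716]
eef_rot: [0.75, 0.662, 0.0, 0.0]
ft_force: [1.1, 1.3, 0.4]
grip_width: 0.0682
finger_force: 0.0
```

```bash
python3 - <<'E'
from h import *
S=ctrl.grab_frame('side');s=ctrl.read_state();print(s['tcp_pos'],s['ft_force'],s['time_s'])
cv2.imwrite('pics/s5.png',cv2.resize(S['img'],None,fx=1.5,fy=1.5))
E
```

```text
[0.46427028 0.16725097 0.27140236] [ 0.3393216   1.04786844 -0.46471647] 23.45
```

View pics/s5.png

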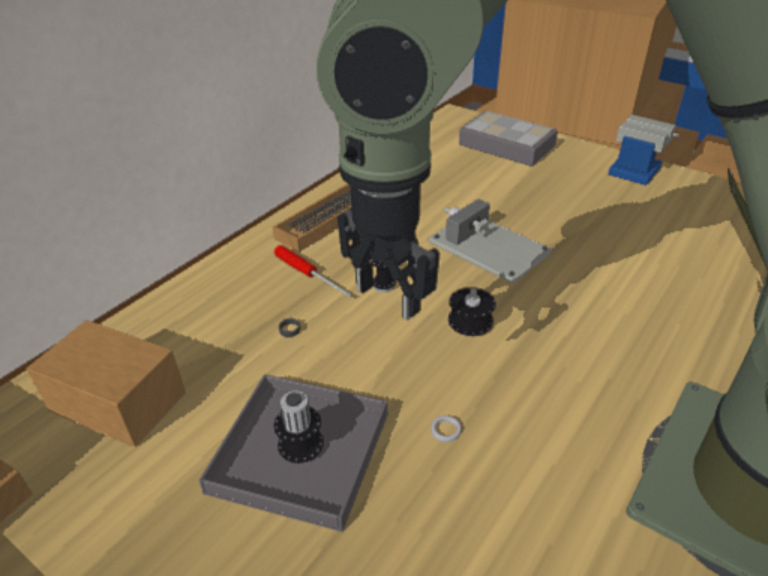

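The hub stands upright in the tray at (298,430), the feeler has sprung out, and the arm is clear of everything.

```bash
python3 -c "
from bench import ctrl
print(ctrl.job_done())"
```

```text
the job is handed in; nothing more can be done
None
```

I pushed the rear hub against the stop, held it still for over two seconds and left it standing upright in the grey tray, handing in at about 23.5 s. That both flanges were fully home is judged from the push force alone, as the tool tilted about 0.5 degrees under load and the pictures can't show a sub-millimetre gap.

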